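Switch the flow selector to line three and start the dosing pump

TASK

Gently push the gated selector stick with the fingertips across the gate's middle channel to the right and then forward, fully home into the third forward slot (away from the robot; slots counted from the left), without pushing the stick into any other slot on the way. Once it is home, press the round key on top of the dosing pump and let it come up again. Only push and press: do not force or pinch the stick, do not pull its knob up, lift nothing, and leave the bottles, beaker, tool and other loose things where they are.

Things in the scene. Friction and masses are not known exactly. Their poses are not given: they have to be found in the camera images.
- selector: Flow selector, fixed: white box 130 mm deep (x), 150 mm wide (y), 115 mm high; its top is an 8 mm aluminium gate plate. Origin: centre of its underside; x points forward, away from the robot, y left, z up. Turned up to 0.3 rad; stands left or right of the pump. A stick with a black knob rises through the gate, pivoting 12 mm above the table on the box's vertical axis.
- gate_center (a point): Centre of the gate plate's upper face, selector's axes. A 17 mm wide middle channel runs along y through it. Three 17 mm slots cross the channel at y = +30 mm (first), 0 (second), -30 mm (third), running forward to x = +36.5 and back to -36.5 mm. 1, 2 and 3 steel pips mark the forward ends; the third forward slot is the far right one seen from the robot.
- knob_center (a point): Centre of the smooth black cylindrical knob (32 mm across, 40 mm high) on the 12 mm steel stick, 165 mm from the pivot: 177 mm above the table when upright, about 163 mm in the third slot. Knob and stick tilt as one: about 2 N tilts them, they stay where left, the gate's edges stop them. Starts in the middle channel, anywhere from slot one to just past slot two.
- slot3_home (a point): Where the knob's centre is when the stick is fully home in the third forward slot: 47 mm forward and 45 mm to the right of the gate's centre, 163 mm above the table.
- sel_across (a joint): Sideways tilt of the stick, rad: 0 upright, positive to the right (towards the third slot). Slot one is at about -0.29, slot two at 0, slot three at +0.29; the gate leaves about 0.03 of play either way.
- sel_fore (a joint): Fore-and-aft tilt of the stick, rad: 0 in the middle channel (about 0.03 of play), positive forward, away from the robot; the stop at the end of a forward slot is at about 0.28.
- knob (a joint): How far the knob is pulled up along the stick, m: 0 at rest, up to 0.012 against a spring of about 3.6 to 7 N. Must stay down.
- pump: Dosing pump, fixed to the table: white case 130 mm deep by 160 mm wide by 110 mm high, a round pump head and a small black dial on the side that faces the robot. Origin at the centre of its underside, x away from the robot side, y left, z up.
- run_key_top (a point): Centre of the top face of the round grey push key (32 mm across, in a 48 mm black collar 12 mm high) in the middle of the pump's top; 132 mm above the table when up, moves straight down.
- run_key (a joint): Travel of the key, m: 0 up, 0.006 fully down (takes about 5 N; springs back by itself).
- vial: Small glass vial with a black cap, 28 mm across, 60 mm high, standing between the selector and the pump; origin at its underside's centre. To be left alone.
- bottle_a: White plastic bottle, 80 mm across, 140 mm high, at the left; origin at its underside's centre. To be left alone.
- bottle_b: White plastic bottle, 80 mm across, 140 mm high, at the right; origin at its underside's centre. To be left alone.
- beaker: Glass beaker, 70 mm across, 90 mm high, behind; origin at its underside's centre. To be left alone.
- driver: Screwdriver, 180 mm long, lying behind at the left, along y; to be left alone.
- flow_cell: Clear square flow cell, 75 by 75 by 14 mm, lying behind; origin at its underside's centre. To be left alone.
There are look-alikes about, which are no part of the job. What is shaped like the pump but orange is not meant.

How it is judged:
On the way, in this order (a step that is already met when the one before it is completed fails the run):
1. the stick is across at the third slot, still in the middle channel (value of joint sel_across above 0.22 rad and value of joint sel_fore between -0.1 and 0.1 rad).
2. the stick is fully home in the third forward slot (value of joint sel_across above 0.24 rad and value of joint sel_fore above 0.245 rad), for 0.2 s.
3. the pump's key is pressed (all of step 2 and value of joint run_key above 0.004 m), for 0.05 s.
At the end, for the whole second after the job is handed in: The stick is in the third forward slot (across over 0.24 rad, forward over 0.245 rad of about 0.28), the key is up again (under 1.5 mm), the knob is down, and no loose thing has moved more than 30 mm (all of step 2 and value of joint run_key below 0.0015 m and value of joint knob below 0.003 m and distance of each of vial, bottle_a, bottle_b, beaker, driver, flow_cell from where it was at the start of the episode below 0.03 m); the robot touches nothing.
It fails at once if the stick is pushed into another slot than the third forward one (value of joint sel_fore below -0.1 rad or (value of joint sel_fore above 0.1 rad and value of joint sel_across below 0.2 rad)).
It fails at once if the stick or selector is pinched or forced (contact force between the fingers and selector above 38 N).
It fails at once if the knob is pulled up (value of joint knob above 0.004 m).
It fails at once if the key is pressed while the stick is not home (value of joint run_key above 0.003 m and (value of joint sel_across below 0.24 rad or value of joint sel_fore below 0.245 rad)).
It fails at once if a loose thing is shifted, lifted or tipped (distance of any of vial, bottle_a, bottle_b, beaker, driver, flow_cell from where it was at the start of the episode above 0.03 m or angle between any of vial, bottle_a, bottle_b, beaker's own z axis and vertical above 0.4 rad or height (world z) of any of vial, bottle_a, bottle_b, beaker, driver, flow_cell above 0.03 m).
It also fails if it takes over 56 s, if anything falls off the work surface, if the arm or the gripper's body presses on something with over 40 N, if the wrist force passes 120 N, or if a joint passes its speed limit or range.

ROBOT

A 6-joint arm with a two-finger parallel gripper is mounted at the origin on the work surface. World frame = base frame: x ahead of the robot, y to its left, z up, the work surface at z = 0. Lengths are in m, angles in rad, forces in N, time in s.
With the tool pointing down it reaches from about 0.25 to 0.775 m from the base axis. Payload 4 kg.
Tool frame: the origin (TCP) lies midway between the tips of the shut fingers; the grasp point (between the pads) lies 19 mm behind it; z points along the fingers, y is the direction in which the jaws open and shut (so a half turn about z gives the same grasp; the last joint's range is limited). The gripper opens to 94 mm and grips with 3 to 60 N. Pads are 16 mm wide; open, the fingers measure 119 mm over their backs; the gripper's body (75 mm by 177 mm) begins 78 mm behind the grasp point.
Start: joints at [1.143, 0.087, 1.371, -0, 1.684, -0.103], TCP at [0.176, 0.521, 0.206] pointing down, gripper open.
Joint ranges: [-3.1, 3.1], [-0.76, 2.03], [0.27, 2.55], [-1.08, 4.22], [0.17, 2.65], [-2.57, 2.57]. Speed limits (rad/s): [2.79, 2.79, 3.14, 3.14, 3.14, 3.14].

INTERFACE

Orientations are given as [roll, pitch, yaw] about the fixed x, y, z axes, in that order (R = Rz(yaw) Ry(pitch) Rx(roll)).
In Python, from bench import robot, cams gives the robot as it stands.
- The arm moves only by the tool step_arm, never from a script. Its argument "plan" is a list that holds one entry, the list of rows, each a list of 5 numbers: the shift along the world's x, y, z in mm, then the turn about the world's z in rad, then the opening in per cent of the stroke, from 0 (shut) to 100 (fully open). In form: [[[tx, ty, tz, turn, fingers], ...]]. A call has 1 to 8 rows; each row is the pose to reach, as a shift and turn from the pose commanded when the call began; what a row does not reach only later rows make up. A row lasts 1/12 s, in which the tool goes at most 41.7 mm and 7.16 degrees, less where a joint would pass 70% of its speed; a pose out of reach is approached as far as the arm can. A call with a gripper value outside its range is refused whole. The fingers move at their own pace and stop on an object; the grip force is fixed at half the most. Time passes only in rows, so rows that repeat a pose let the fingers close. It gives the time, the measured TCP pose, the force and the opening at its end, in the units of the state.
- robot.get_obs(): the state, without advancing time (a new reading comes with each control period).
- cams.snapshot(name): name is "side" or "top" or "wrist"; returns a dict with "frame" (420x560x3 uint8, red, green, blue), "camera_matrix" (3x3 intrinsics, pixels), "origin" and "attitude" of the camera in the world; the wrist camera has in their place "T_tool_cam" (4x4, takes a point from camera to tool coordinates, whose origin is the TCP and whose axes are the flange's). Camera axes: x right, y down, z forward; pixel columns grow to the right and rows downward; lengths in m; the calibration is good to about 2 mm. The wrist camera is an equidistant fisheye: a pixel r from the principal point sees the ray r / f radians off the axis. A picture is of the moment at which its call begins: read the wrist's pose just before it. There is no depth.
- robot.close_job(): hands the job in, once; it reports no verdict.
The state is a dict: "time": time; "joint_positions": joint angles; "qvel": joint speeds; "joint_torque": joint torques, N m; "tool_pos": TCP position; "ee_rot": TCP orientation; "wrist_force": force on the tool from outside, world axes, zero at the start; "wrist_torque": the same for the moment, N m; "width": finger opening in m.
Only numpy, scipy, OpenCV 4.12 (cv2) and the standard library are available. Lean on these libraries where they do the work, as an engineer would, in place of code of your own. Each camera call takes 0.05 s, during which the arm holds its last target. There are 200 camera calls.

## Working session

There is one attempt and no reset: what is moved stays moved. The work goes in short steps, Python scripts to look and compute and a tool call to move; the robot and the scene stay as the last step left them, time stands still between calls to the robot, and variables do not carry over. Pictures are saved under pics/ and viewed, about 8 in all and at most 12, crops included, and the job is handed in when it is done.

Besides the shell and the picture viewer there is one more tool, called as name([rows], argument=value, ...), one row to a line, values as JSON. step_arm: Moves the arm, as the interface text tells. Its arguments: {"type":"object","properties":{"plan":{"type":"array"}},"required":["plan"]}

```bash
mkdir -p pics
cat > h.py <<'E'
import numpy as np, cv2, json
from bench import robot, cams
def snap(name, fn):
    o=robot.get_obs(); s=cams.snapshot(name)
    cv2.imwrite('pics/'+fn, s['frame'][:,:,::-1])
    d={k:np.array(v).tolist() for k,v in s.items() if k!='frame'}; d['obs']={k:np.array(v).tolist() for k,v in o.items()}
    json.dump(d, open('pics/'+fn+'.json','w')); return d
E
python3 - <<'E'
from h import *
for n in('top','side'):
    d=snap(n,n+'0.png'); print({k:np.round(v,3).tolist() for k,v in d.items() if k!='obs'})
print(d['obs'])
E
```

```text
{'camera_matrix': [[513.936, 0.0, 280.174], [0.0, 513.936, 213.792], [0.0, 0.0, 1.0]], 'origin': [0.35, -0.014, 1.364], 'attitude': [-2.962, 0.016, -1.555]}
{'camera_matrix': [[492.641, 0.0, 288.042], [0.0, 492.641, 206.934], [0.0, 0.0, 1.0]], 'origin': [0.033, -0.786, 0.809], 'attitude': [-2.198, -0.0, -0.607]}
{'time': 0.05, 'joint_positions': [1.1429106672975091, 0.08796716374290556, 1.3721961890143797, 6.817421459114938e-06, 1.6835846118738917, -0.1030948246315567], 'qvel': [0.0006952056874362932, -0.000730402417836222, -0.001347821018261025, -2.091556913011413e-05, 0.0004238650955432586, 0.0002850134050482472], 'joint_torque': [0.0020022269018227234, -34.15371894836426, -30.35982370376587, 0.07196314400061965, 0.030459598638117313, -9.415608474228065e-05], 'tool_pos': [0.17529171149810904, 0.520765685272031, 0.20432697400047822], 'ee_rot': [-3.13944948358806, -0.0002285476063783598, 2.8168023338115633], 'wrist_force': [0.43833398277900204, -0.36743793522411644, 1.0037893748648858], 'wrist_torque': [-0.0002948079460882441, -0.023722307023522834, -0.022805390816363427], 'width': 0.09398384997027523}
```

View pics/top0.png

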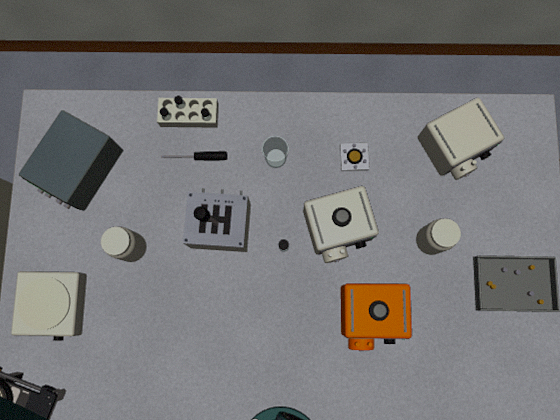

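View pics/side0.png

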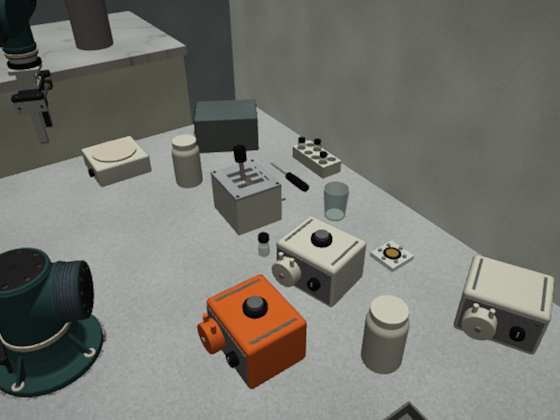

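The top view shows the selector at about (216,220), its knob at (202,213) near slot one, and the vial at (284,245). There are three pump-like things: white with a key at (341,217), orange at (378,312), and white without a key at (460,135). The first fits: it is white, has a key, and the vial stands between it and the selector. I'll confirm that in an enlarged crop.

Run:
```python
from h import *
t=cv2.imread('pics/top0.png'); s=cv2.imread('pics/side0.png')
a=cv2.resize(t[180:260,175:255],None,fx=5,fy=5,interpolation=cv2.INTER_CUBIC)
b=cv2.resize(t[180:260,300:380],None,fx=5,fy=5,interpolation=cv2.INTER_CUBIC)
for im in(a,b):
    for i in range(0,80,10): cv2.line(im,(i*5,0),(i*5,6),(0,0,255),1); cv2.line(im,(0,i*5),(6,i*5),(0,0,255),1)
cv2.imwrite('pics/c1.png',np.hstack([a,b]))
```

```text
(no output)
```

View pics/c1.png

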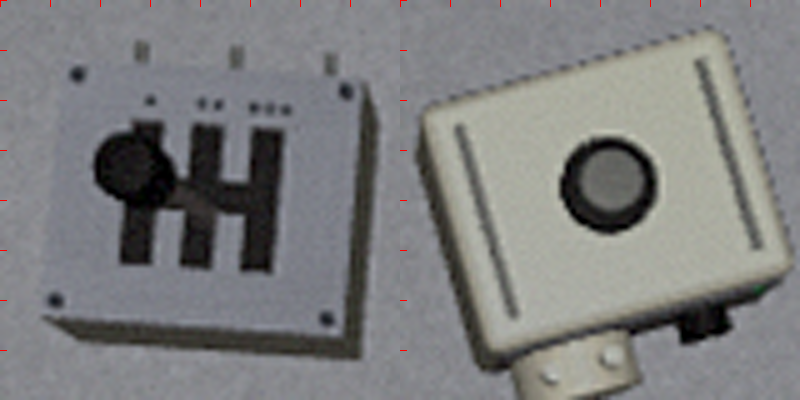

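The crop confirms it: a white pump with a grey round key in a black collar, key centre at about (342.2,216.0). The gate screws are at about (190.6,195), (244.2,198.2), (186,240) and (240.4,243.6). The knob top is at about (200.8,213), near slot one.

```bash
cat >> h.py <<'E'
from scipy.spatial.transform import Rotation as R
def at(fn,uv,z):
    d=json.load(open('pics/'+fn+'.json')); K=np.array(d['camera_matrix']); o=np.array(d['origin'])
    r=R.from_euler('xyz',d['attitude']).as_matrix()@np.linalg.solve(K,[*uv,1]); return o+r*(z-o[2])/r[2]
def proj(fn,p):
    d=json.load(open('pics/'+fn+'.json')); K=np.array(d['camera_matrix'])
    q=K@(R.from_euler('xyz',d['attitude']).as_matrix().T@(np.array(p)-d['origin'])); return q[:2]/q[2]
E
python3 - <<'E'
from h import *
np.set_printoptions(precision=4,suppress=True)
sc=np.array([at('top0.png',(175+u/5,180+v/5),.115) for u,v in((78,75),(346,91),(55,300),(327,318))])
print(sc); c=sc.mean(0); fx=(sc[0]+sc[1]-sc[2]-sc[3]); ly=(sc[0]+sc[2]-sc[1]-sc[3])
y1=np.arctan2(fx[1],fx[0]); y2=np.arctan2(-ly[0],ly[1]); print('center',c,'yaw',y1,y2)
yaw=(y1+y2)/2; M=R.from_euler('z',yaw).as_matrix()
for x,y in((36.5,30),(36.5,-30),(-36.5,-30)): print('slot end',proj('top0.png',c+M@[x/1e3,y/1e3,0]))
k=at('top0.png',(175+130/5,180+165/5),.19); print('knob top',k, 'local',M.T@(k-c))
home=c+M@[.047,-.045,.048]; print('home',home)
print('key',at('top0.png',(342.2,216),.132)); print('vial',at('top0.png',(284,244),.06))
print('key side px',proj('side0.png',at('top0.png',(342.2,216),.132)),'center side',proj('side0.png',c),'knob side',proj('side0.png',k))
for n,p,z in(('bottle_a',(118,242),.14),('beaker',(275,148),.09)): print(n,at('top0.png',p,z))
E
```

```text
[[0.6207 0.2328 0.115 ]
 [0.6142 0.0987 0.115 ]
 [0.5076 0.2388 0.115 ]
 [0.5006 0.1048 0.115 ]]
center [0.5608 0.1688 0.115 ] yaw -0.05350483559554735 -0.050489989440618596
slot end [204.598  203.7978]
slot end [228.6171 205.3262]
slot end [226.0808 234.4155]
knob top [0.5619 0.1916 0.19  ] local [-0.0001  0.0229  0.075 ]
home [0.6054 0.1214 0.163 ]
key [ 0.5694 -0.1425  0.132 ]
vial [ 0.5077 -0.0014  0.06  ]
key side px [321.6582 233.7113] center side [245.3251 178.1361] knob side [239.618  149.2366]
bottle_a [0.4974 0.3978 0.14  ]
beaker [0.7528 0.0251 0.09  ]
```

The slot ends project within 1 px of where I see them, so the gate pose holds: centre (0.561,0.169), yaw -0.052. The knob sits at across ≈ -0.12. Next I go to the left of the knob, fingers shut and aligned with the selector.

step_arm([
  [[200,-140,5,0.12,0],[389,-277,5,0.273,0],[389,-277,5,0.273,0],[389,-277,5,0.273,0],[389,-277,5,0.273,0],[389,-277,5,0.273,0],[389,-277,5,0.273,0],[389,-277,5,0.273,0]],
])

```text
time: 0.77
tool_pos: [0.4428, 0.3303, 0.2086]
ee_rot: [-3.141, -0.001, 3.09]
wrist_force: [0.8, 1.9, -0.1]
width: 0.044
```

step_arm([
  [[60,-42,0,0,0],[117,-84,0,0,0],[117,-84,0,0,0],[117,-84,0,0,0],[117,-84,0,0,0],[117,-84,-22,0,0],[117,-84,-44,0,0],[117,-84,-44,0,0]],
])

```text
time: 1.43
tool_pos: [0.5554, 0.2476, 0.1594]
ee_rot: [-3.138, -0.01, 3.09]
wrist_force: [-1.0, -0.4, -1.6]
width: 0.0002
```

Run:
```python
from h import *
d=snap('top','top1.png'); e=snap('wrist','w1.png'); print(d['obs']['tool_pos'],d['obs']['wrist_force'],d['obs']['width'],d['obs']['ee_rot'])
t=cv2.imread('pics/top1.png')[150:260,150:260]; w=cv2.imread('pics/w1.png')
cv2.imwrite('pics/c2.png',np.hstack([cv2.resize(t,(380,380),interpolation=cv2.INTER_CUBIC),cv2.resize(w,(420,380),fx=1,fy=1)]))
```

```text
[0.5553517800216983, 0.24759365809202616, 0.15936562195052567] [-1.0246046392573498, -0.4093358863773542, -1.6036683624200454] 0.00021559488337731297 [-3.138391566267032, -0.009788995389518274, 3.0901895540470985]
```

View pics/c2.png

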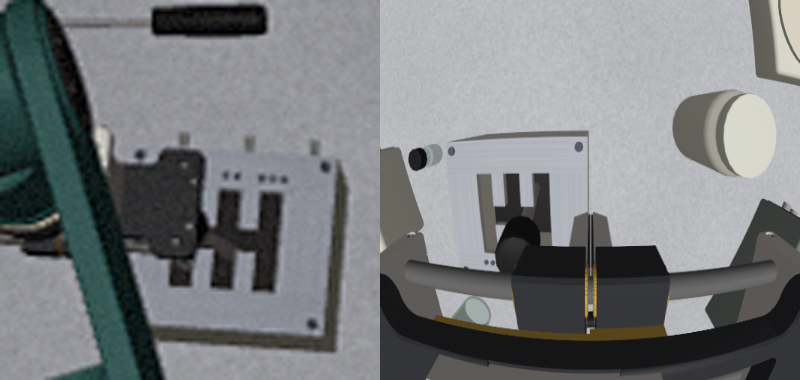

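The arm hides the knob from above. The wrist view shows the shut fingers beside the black knob, with clearance. I'll let it settle and read the offset.

step_arm([
  [[0,0,0,0,0],[0,0,0,0,0],[0,0,0,0,0]],
])

```text
time: 1.78
tool_pos: [0.5592, 0.2486, 0.167]
ee_rot: [3.14, 0.003, 3.09]
wrist_force: [0.1, -0.3, 0.5]
width: 0.0005
```

step_arm([
  [[6,0,-2,0,0],[6,-8,-2,0,0],[6,-16,-2,0,0],[5,-23,-2,0,0],[5,-29,-2,0,0],[5,-35,-2,0,0],[4,-41,-2,0,0],[4,-47,-2,0,0]],
])

```text
time: 2.45
tool_pos: [0.5627, 0.2005, 0.1634]
ee_rot: [3.141, 0.001, 3.09]
wrist_force: [0.6, 1.6, 0.5]
width: 0.0003
```

step_arm([
  [[0,-6,0,0,0],[-1,-12,0,0,0],[-1,-18,0,0,0],[-1,-24,0,0,0],[-1,-29,0,0,0],[-2,-34,0,0,0],[-2,-34,0,0,0],[-2,-34,0,0,0]],
])

```text
time: 3.12
tool_pos: [0.5606, 0.1663, 0.1628]
ee_rot: [-3.141, -0.0, 3.089]
wrist_force: [-0.2, -0.5, -0.4]
width: 0.0006
```

Run:
```python
from h import *
d=snap('side','side2.png'); e=snap('wrist','w2.png'); print(d['obs']['tool_pos'],d['obs']['wrist_force'])
t=cv2.imread('pics/side2.png')[110:220,190:300]; w=cv2.imread('pics/w2.png')
cv2.imwrite('pics/c3.png',np.hstack([cv2.resize(t,(400,400),interpolation=cv2.INTER_CUBIC),cv2.resize(w[120:330,100:310],(400,400),interpolation=cv2.INTER_CUBIC)]))
```

```text
[0.5605830105782594, 0.1662650218185129, 0.16281804177812068] [-0.2178945638132786, -0.5126649149445013, -0.3919232811892718]
```

View pics/c3.png

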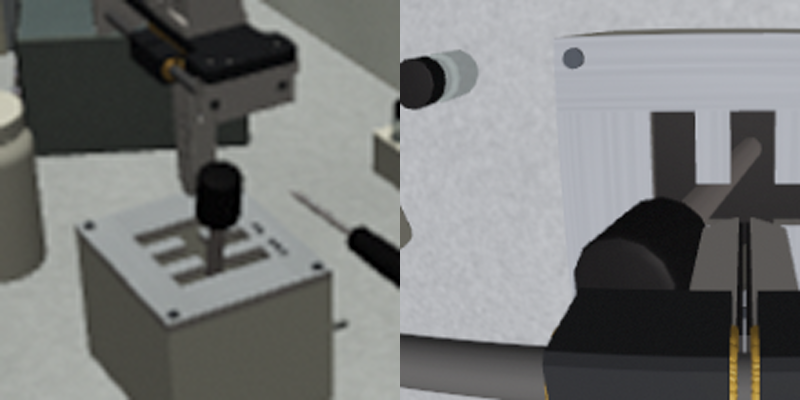

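The stick has stayed in the channel and sits between slots two and three, with the finger flush on the knob's left side. By my estimate across is about 0.21, so it needs about 14 mm more.

step_arm([
  [[0,-4,0,0,0],[0,-7,0,0,0],[-1,-10,0,0,0],[-1,-12,0,0,0],[-1,-14,0,0,0],[-1,-14,0,0,0],[-1,-14,0,0,0]],
])

```text
time: 3.8
tool_pos: [0.5597, 0.1528, 0.1631]
ee_rot: [-3.142, 0.0, 3.09]
wrist_force: [-0.8, 0.7, 1.3]
width: 0.0005
```

Run:
```python
from h import *
d=snap('side','side3.png'); e=snap('wrist','w3.png'); print(d['obs']['tool_pos'],d['obs']['wrist_force'])
t=cv2.imread('pics/side3.png')[110:220,190:300]; w=cv2.imread('pics/w3.png')
cv2.imwrite('pics/c4.png',np.hstack([cv2.resize(t,(400,400),interpolation=cv2.INTER_CUBIC),cv2.resize(w[120:330,100:310],(400,400),interpolation=cv2.INTER_CUBIC)]))
```

```text
[0.559656383313736, 0.15276063644566504, 0.16312236222162874] [-0.7861949128141276, 0.7331936715555805, 1.2642941636321652]
```

View pics/c4.png

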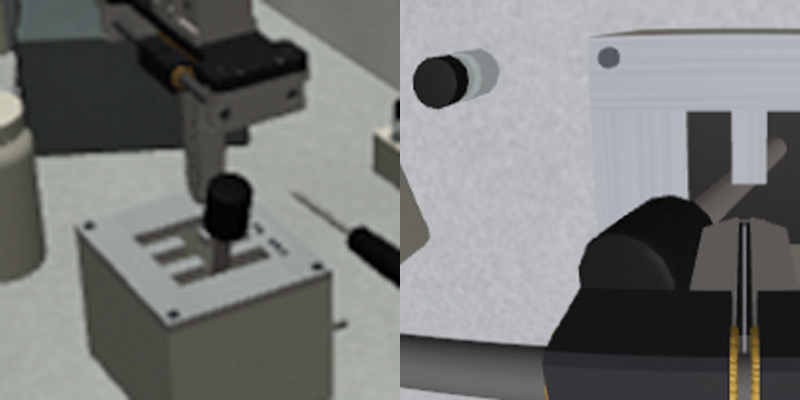

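The stick shows in the third slot's column at the gate, with the knob centre at about (252.7,166.7) in the side view. I'll compare that with the projected model.

Run:
```python
from h import *
c=np.array([.5608,.1688,0]); M=R.from_euler('z',-.052).as_matrix()
for th in(-.124,.18,.2,.22,.24,.26,.28,.3,.32):
  for f in (0,.03):
    p=c+M@[.165*np.sin(f),-.165*np.sin(th)*np.cos(f),.012+.165*np.cos(th)*np.cos(f)]; print(th,f,proj('side0.png',p).round(1),end=' ')
  print()
def cent(fn,box):
    x0,y0,x1,y1=box; g=cv2.imread(fn).max(2)[y0:y1,x0:x1]; m=(g<45).astype(np.uint8)
    n,l,s,q=cv2.connectedComponentsWithStats(m); i=1+s[1:,4].argmax(); print(fn,s[i],s[i][0]+s[i][2]/2+x0-.5,s[i][1]+s[i][3]/2+y0-.5)
cent('pics/side0.png',(225,140,255,185));cent('pics/side2.png',(240,150,262,180));cent('pics/side3.png',(243,155,268,182))
```

```text
-0.124 0 [240.4 154.5] -0.124 0.03 [242.1 154. ] 
0.18 0 [249.7 163.5] 0.18 0.03 [251.4 163. ] 
0.2 0 [250.3 164.3] 0.2 0.03 [252.  163.8] 
0.22 0 [250.9 165.1] 0.22 0.03 [252.7 164.6] 
0.24 0 [251.5 165.9] 0.24 0.03 [253.3 165.4] 
0.26 0 [252.2 166.8] 0.26 0.03 [253.9 166.3] 
0.28 0 [252.8 167.7] 0.28 0.03 [254.5 167.1] 
0.3 0 [253.4 168.5] 0.3 0.03 [255.2 168. ] 
0.32 0 [254.  169.5] 0.32 0.03 [255.8 168.9] 
pics/side0.png [  0   0  30  23 438] 239.5 151.0
pics/side2.png [  4   4  12  20 200] 249.5 163.5
pics/side3.png [  3   3  13  20 201] 252.0 167.5
```

The model fit gives across ≈ 0.27, with fore ≈ 0. I'll nudge 3 mm more to centre it in the slot, then back off left and go round behind the knob.

step_arm([
  [[0,-2,0,0,0],[0,-3,0,0,0],[0,-3,0,0,0],[0,6,0,0,0],[0,18,0,0,0],[-15,18,0,0,0],[-50,18,0,0,0],[-50,18,0,0,0]],
])

```text
time: 4.57
tool_pos: [0.504, 0.1719, 0.1612]
ee_rot: [-3.14, -0.007, 3.092]
wrist_force: [-0.9, 0.4, -0.3]
width: 0.0003
```

step_arm([
  [[0,-15,-4,0,0],[0,-30,-8,0,0],[0,-43,-8,0,0],[0,-43,-8,0,0],[0,-43,-8,0,0]],
])

```text
time: 4.98
tool_pos: [0.5102, 0.128, 0.1555]
ee_rot: [3.141, 0.001, 3.089]
wrist_force: [0.4, -0.6, 0.2]
width: 0.0006
```

Run:
```python
from h import *
d=snap('side','side4.png'); e=snap('wrist','w4.png'); print(d['obs']['tool_pos'],d['obs']['wrist_force'])
p=np.array(d['obs']['tool_pos'])-[.5608,.1688,0]; print('local',R.from_euler('z',.052).apply(p))
t=cv2.imread('pics/side4.png')[110:220,190:300]; w=cv2.imread('pics/w4.png')
cv2.imwrite('pics/c5.png',np.hstack([cv2.resize(t,(400,400),interpolation=cv2.INTER_CUBIC),cv2.resize(w[90:370,150:430],(400,400),interpolation=cv2.INTER_CUBIC)]))
```

```text
[0.5101879768783277, 0.12799791419929799, 0.1554691147702517] [0.3608005094184422, -0.5512263363848211, 0.1716001767932869]
local [-0.04842286 -0.04337757  0.15546911]
```

View pics/c5.png

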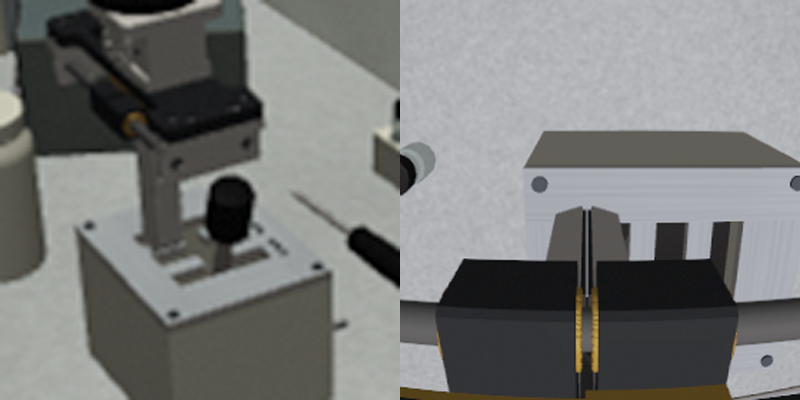

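The finger is behind the knob in line with slot three, and the knob centre (253.5,167.8) gives across ≈ 0.29. Now I push forward slowly.

step_arm([
  [[10,-1,0,0,0],[18,-1,0,0,0],[24,-1,0,0,0],[30,-2,0,0,0],[36,-2,0,0,0],[42,-2,0,0,0],[48,-2,0,0,0],[54,-3,0,0,0]],
])

```text
time: 5.75
tool_pos: [0.564, 0.1251, 0.1547]
ee_rot: [3.141, -0.001, 3.09]
wrist_force: [-2.1, 0.5, -0.8]
width: -0.0001
```

step_arm([
  [[4,0,0,0,0],[7,0,0,0,0],[9,-1,0,0,0],[9,-1,0,0,0],[9,-1,0,0,0]],
])

```text
time: 6.17
tool_pos: [0.5728, 0.1239, 0.1551]
ee_rot: [3.142, 0.0, 3.09]
wrist_force: [-1.2, -0.1, -0.1]
width: 0.0
```

Run:
```python
from h import *
d=snap('side','side5.png'); e=snap('wrist','w5.png'); print(d['obs']['tool_pos'],d['obs']['wrist_force'])
p=np.array(d['obs']['tool_pos'])-[.5608,.1688,0]; print('local',R.from_euler('z',.052).apply(p))
c=np.array([.5608,.1688,0]); M=R.from_euler('z',-.052).as_matrix()
for x in(.035,.04,.044,.047): print(x,proj('side0.png',c+M@[x,-.045,.012+np.sqrt(.165**2-.045**2-x*x)]).round(1))
t=cv2.imread('pics/side5.png')[110:220,190:300]; w=cv2.imread('pics/w5.png')
cv2.imwrite('pics/c6.png',np.hstack([cv2.resize(t,(400,400),interpolation=cv2.INTER_CUBIC),cv2.resize(w[90:370,150:430],(400,400),interpolation=cv2.INTER_CUBIC)]))
```

```text
[0.5728498660354701, 0.12389131392088783, 0.1551134529625974] [-1.2178299339623382, -0.10636555418504512, -0.13765912429732532]
local [ 0.01436778 -0.04422167  0.15511345]
0.035 [265. 165.]
0.04 [266.7 164.9]
0.044 [268.1 164.8]
0.047 [269.1 164.8]
```

View pics/c6.png

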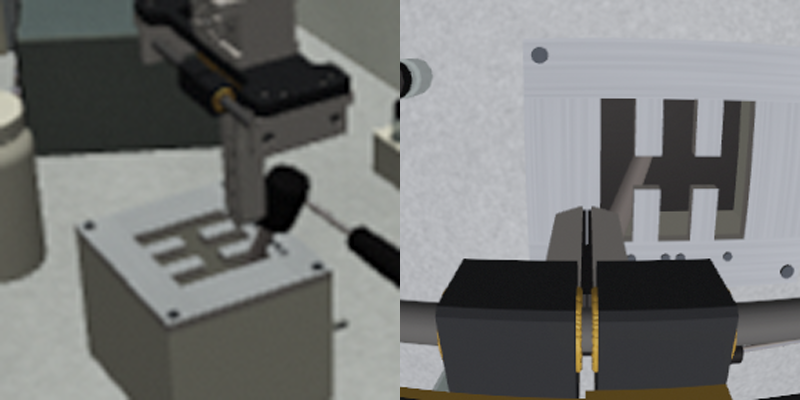

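The stick is in slot three and the knob (268.9,165) is close to home, but there is no stop force yet. I'll push on in small steps until the force rises.

step_arm([
  [[2,0,0,0,0],[4,0,0,0,0],[4,0,0,0,0]],
])

```text
time: 6.52
tool_pos: [0.5766, 0.1239, 0.155]
ee_rot: [-3.142, -0.001, 3.09]
wrist_force: [-1.8, -0.1, 0.0]
width: 0.0009
```

step_arm([
  [[1,0,0,0,0],[2,0,0,0,0],[2,0,0,0,0]],
])

```text
time: 6.77
tool_pos: [0.5775, 0.1239, 0.1548]
ee_rot: [-3.141, -0.003, 3.09]
wrist_force: [-5.7, 0.4, 1.0]
width: 0.0004
```

The force rises to 5.7 N and the motion stalls, so that is the stop. I hold briefly, then back away and rise.

step_arm([
  [[1,0,0,0,0],[1,0,0,0,0],[-10,0,0,0,0],[-35,0,0,0,0],[-45,0,20,0,0],[-45,0,60,0,0],[-45,0,60,0,0],[-45,0,60,0,0]],
])

```text
time: 7.43
tool_pos: [0.5361, 0.1242, 0.219]
ee_rot: [3.14, 0.01, 3.09]
wrist_force: [-0.3, 0.3, -0.2]
width: 0.0005
```

Run:
```python
from h import *
d=snap('side','side6.png'); e=snap('top','top6.png'); print(d['obs']['tool_pos'],d['obs']['wrist_force'])
c=np.array([.5608,.1688,0]); M=R.from_euler('z',-.052).as_matrix()
for f in(.2,.245,.28):
  x=.165*np.sin(f); print(f,proj('side0.png',c+M@[x,-.045,.012+np.sqrt(.165**2-.045**2-x*x)]).round(1))
t=cv2.imread('pics/side6.png')[110:220,190:300]; w=cv2.imread('pics/top6.png')
cv2.imwrite('pics/c7.png',np.hstack([cv2.resize(t,(400,400),interpolation=cv2.INTER_CUBIC),cv2.resize(w[160:260,170:270],(400,400),interpolation=cv2.INTER_CUBIC)]))
```

```text
[0.5360899975165951, 0.12419534885514359, 0.21902561049904964] [-0.25880246847930993, 0.26251805341652923, -0.20012184072045164]
0.2 [264.2 165.1]
0.245 [266.7 164.9]
0.28 [268.7 164.8]
```

View pics/c7.png

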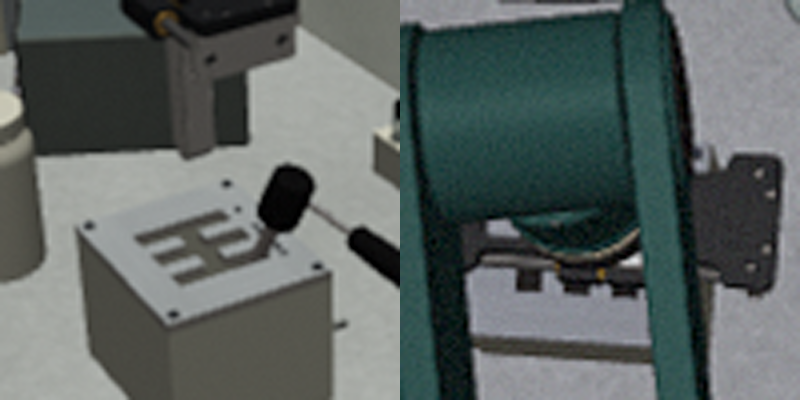

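The stick stays home after release: the knob at (268.9,164.5) matches fore 0.28. On to the key at (0.569,-0.1425).

step_arm([
  [[5,-40,0,0,0],[33,-267,-20,0,0],[33,-267,-20,0,0],[33,-267,-20,0,0],[33,-267,-20,0,0],[33,-267,-20,0,0],[33,-267,-40,0,0],[33,-267,-60,0,0]],
])

```text
time: 8.2
tool_pos: [0.567, -0.1484, 0.153]
ee_rot: [-3.14, -0.0, 3.084]
wrist_force: [-0.5, -0.1, -1.0]
width: 0.0006
```

step_arm([
  [[0,0,0,0,0],[0,0,0,0,0],[0,0,0,0,0]],
])

```text
time: 8.45
tool_pos: [0.5669, -0.1425, 0.1551]
ee_rot: [3.141, -0.0, 3.091]
wrist_force: [-0.4, -0.6, 0.7]
width: 0.0006
```

Run:
```python
from h import *
d=snap('side','side7.png'); e=snap('wrist','w7.png'); print(d['obs']['tool_pos'],d['obs']['wrist_force'])
t=cv2.imread('pics/side7.png')[150:290,250:390]; w=cv2.imread('pics/w7.png')
cv2.imwrite('pics/c8.png',np.hstack([cv2.resize(t,(400,400),interpolation=cv2.INTER_CUBIC),cv2.resize(w[90:370,150:430],(400,400),interpolation=cv2.INTER_CUBIC)]))
```

```text
[0.5668972100493213, -0.14249422101234793, 0.15513942584401458] [-0.43626486345457094, -0.6372117226738421, 0.7083758934264197]
```

View pics/c8.png

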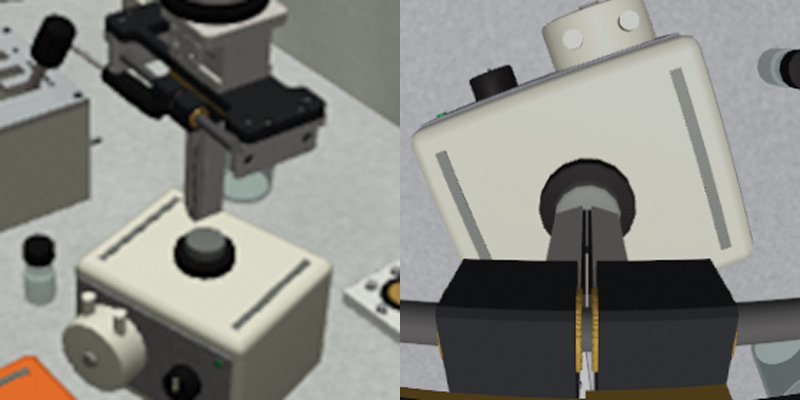

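The fingers are over the key, laterally centred and 23 mm above it. I press down in small steps.

step_arm([
  [[2,0,-10,0,0],[2,0,-20,0,0],[2,0,-24,0,0],[2,0,-26,0,0],[2,0,-28,0,0],[2,0,-29,0,0],[2,0,-29,0,0]],
])

```text
time: 9.13
tool_pos: [0.5687, -0.1424, 0.1266]
ee_rot: [3.141, 0.0, 3.09]
wrist_force: [-2.0, 1.6, 5.2]
width: 0.0003
```

step_arm([
  [[0,0,-1,0,0],[0,0,-2,0,0],[0,0,-2,0,0]],
])

```text
time: 9.38
tool_pos: [0.5687, -0.1424, 0.1262]
ee_rot: [3.141, 0.001, 3.09]
wrist_force: [-3.9, 3.8, 10.1]
width: 0.0007
```

The key has bottomed out: the height stalled at 0.1262 (about 5.8 mm of travel) while the force rose to 10 N. Now I release it and rise.

step_arm([
  [[0,0,10,0,0],[0,0,40,0,0],[0,0,80,0,0],[0,0,110,0,0],[0,0,110,0,0],[0,0,110,0,0],[0,0,110,0,0]],
])

```text
time: 9.97
tool_pos: [0.5684, -0.1434, 0.233]
ee_rot: [-3.141, -0.001, 3.089]
wrist_force: [0.2, -0.9, -1.1]
width: 0.0009
```

Run:
```python
from h import *
d=snap('side','side9.png'); print(d['obs']['tool_pos'],d['obs']['wrist_force'],d['obs']['time'])
```

```text
[0.5683609090212183, -0.14342101140606334, 0.23297425775374045] [0.19081387069337488, -0.9053962632498214, -1.0944421529094077] 9.9667
```

View pics/side9.png

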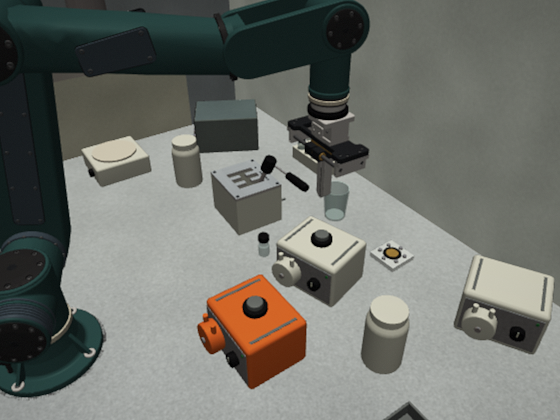

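The side view shows the stick home (knob at (269,164)), the key up at (321,239), and the vial, bottles, beaker, driver and flow cell where they started. The robot touches nothing, so I hand in.

```bash
python3 -c "
from bench import robot
print(robot.close_job())"
```

```text
the job is handed in; nothing more can be done
None
```

The job is done and handed in. I pushed the stick with shut fingers along the middle channel to the third slot, then forward to its stop. I then pressed the white pump's key until it bottomed out and let it come up.

- **Across:** the camera fit gave about 0.29 rad, with the stick still in the channel, before the forward push.
- **Home:** at the stop the force rose to 5.7 N and the motion stalled. After release, the knob sat at the pixel predicted for a forward tilt of 0.28 rad.
- **Key:** the fingertips went about 5.8 mm below the key's rest height at 10 N. In the last picture the key looks up again.
- **Surroundings:** in the last picture the loose things look unmoved and the gripper is clear of everything.

No check failed. The joint values were read only from pictures, heights and forces. I judged the final key height and the loose things by eye, and hand-in gave no verdict.

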